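Open the push-latched sample port

TASK

Open the sample port of the benchtop analyser with the blue hatch, using the fingertips only and gripping or lifting nothing: first gently push the lock slide in front of the hatch over to its left-hand stop, then press the hatch down on its round white mark one single time and let go so that it pops up, and leave it standing open. Finish clear of it, and leave the analyser with the orange hatch and everything else on the bench as they are.

Things in the scene. Friction and masses are not known exactly. Their poses are not given: they have to be found in the camera images.
- blue_analyser: white benchtop analyser with a blue hatch in its top, fixed; 170 (x) x 130 (y) x 80 mm (z). Origin: centre of its underside, on the bench. Its x axis runs from its front (display, lock slide; faces the robot, yaw up to 0.35 rad either way) to its back, y to its left, z up. The flat deck is 80 mm above the origin. It may stand left or right of the other one
- blue_hatch (a joint): hatch angle, rad: 0 to 0.01 shut and latched, negative pressed below flush (stop near -0.085), 0.75 sprung open (front 55 mm up). Plate 80x60 mm, flush with the deck, from analyser x = -35 to its hinge at +45 mm, an 18 mm wide tab in front. Push-push latch: press the mark 5 mm down to the stop (3 N to start, 5 to 6 N is enough), let go, it opens; a second press latches it again for good
- blue_pad (a point): centre of the round white press mark (23 mm across) on top of the blue hatch, 18 mm behind its front edge, at analyser (-17, 0) mm, 81 mm above the bench; it moves with the hatch
- blue_lock (a joint): position of the blue hatch's lock slide, m: 0 to 0.002 at the start = locked (steel tongue over the hatch's tab, a red dot shows to its left), 0.026 = stop, unlocked (a green dot is uncovered). It slides along the front deck in the analyser's +y direction (its left), stays where it is left and takes about 1.5 N
- blue_fin (a point): top centre of the lock slide's black upright fin, 21 mm above the deck; the fin is 14 mm (analyser x) by 8 mm (y) and stands 17 mm above the slide's 4.5 mm high foot, at analyser x = -62 mm, y = 0 when locked, +26 mm when unlocked. Push on its right-hand (-y) face
- orange_analyser: the other analyser, the same in all but its orange hatch; origin and axes as for the blue one; to be left alone
- orange_hatch (a joint): angle of the orange hatch, rad, 0 = shut and latched; to be left alone
- orange_lock (a joint): position of the orange analyser's lock slide, m, 0 = locked; to be left alone
- beaker: small clear glass beaker, 58x54x70 mm, loose bystander; origin at the centre of its underside
- tape: roll of tan adhesive tape lying flat, 104x102x25 mm, loose bystander; origin at the centre of its underside
- marker: red and white marker pen, 17x135x16 mm, lying along its y, loose bystander; origin at the centre of its underside
- timer: white countdown timer with three small buttons, 62x66x19 mm, loose bystander; origin at the centre of its underside
- carton: white and teal carton, 62x90x48 mm, loose bystander; origin at the centre of its underside

How it is judged:
On the way, in this order (a step that is already met when the one before it is completed fails the run):
1. the blue hatch's lock slide is pushed to its left-hand stop while the hatch is still shut (value of joint blue_lock above 0.021 m and value of joint blue_hatch between -0.02 and 0.03 rad), for 0.1 s.
2. the fingers press the blue hatch down below flush (value of joint blue_hatch below -0.035 rad and contact force between the fingers and blue_analyser above 0.5 N), for 0.02 s.
3. let go, the blue hatch has popped up and stays open by itself for a second (value of joint blue_hatch above 0.6 rad and contact force between each of the arm, the fingers and blue_analyser below 0.1 N), for 1 s.
At the end, for the whole second after the job is handed in: the blue hatch stands open by itself (over 0.6 rad of 0.75) and at rest, its lock slide is within 5 mm of the unlocked stop, and the orange hatch is still shut (below 0.03 rad) and locked (slide below 6 mm) (value of joint blue_hatch above 0.6 rad and velocity of joint blue_hatch below 0.1 rad/s and value of joint blue_lock above 0.021 m and value of joint orange_hatch below 0.03 rad and value of joint orange_lock below 0.006 m); the robot touches nothing.
It fails at once if the orange analyser's hatch is pressed or opened, or its lock is pushed (value of joint orange_hatch above 0.05 rad or value of joint orange_hatch below -0.035 rad or value of joint orange_lock above 0.008 m).
It fails at once if a loose bystander is lifted, carried or pushed more than 20 mm (distance of any of beaker, tape, marker, timer, carton from where it was at the start of the episode above 0.02 m).
It fails at once if the fingers grip the lock slide or force it (over 35 N on the blue analyser while its hatch is not being pressed) (contact force between the fingers and blue_analyser above 35 N and value of joint blue_hatch above -0.02 rad).
It also fails if it takes over 45 s, if anything falls off the work surface, if the arm or the gripper's body presses on something with over 40 N, if the wrist force passes 120 N, or if a joint passes its speed limit or range.

ROBOT

A 6-joint arm with a two-finger parallel gripper is mounted at the origin on a cart in front of the work surface, level with it; the furniture and walls round the work are solid. World frame = base frame: x ahead of the robot, y to its left, z up, the work surface at z = 0. Lengths are in m, angles in rad, forces in N, time in s.
With the tool pointing down it reaches from about 0.3 to 0.875 m from the base axis. Payload 6.4 kg.
Tool frame: the origin (TCP) lies where the fingers leave the gripper's body, on its centre line; the fingertips stand 73 mm ahead of it and the grasp point (between the pads) lies 54 mm ahead of it; z points along the fingers, y is the line along which they close (so a half turn about z gives the same grasp; the last joint's range is limited). The gripper opens to 85 mm and grips with 20 to 120 N. Pads are 22 mm wide; open, the fingers measure 114 mm over their backs; the gripper's body (76 mm by 85 mm) begins 54 mm behind the grasp point. The pads swing forward as they close: fully open they stand 13 mm farther back than shut.
Start: joints at [1, 0.181, 1.607, -0, 1.354, -0.206], TCP at [0.205, 0.537, 0.304] pointing down, gripper open.
Joint ranges: [-2.99, 2.99], [-0.89, 2.07], [0.3, 2.58], [-1.14, 4.28], [0, 2.63], [-3.12, 3.12]. Speed limits (rad/s): [2.57, 2.57, 3.01, 3.14, 3.14, 3.14].

INTERFACE

Orientations are given as a unit quaternion [w, x, y, z].
In Python, from bench import ctrl gives the robot as it stands.
- The arm moves only by the tool carry_out, never from a script. Its argument "steps" is one flat list of numbers, 7 for each row, row after row: the shift along the tool's x, y, z in m, then the turn, a rotation vector about the tool's x, y, z in rad, then the opening, from 0 (shut) to 1 (fully open). In form: [dx, dy, dz, wx, wy, wz, claw, dx, dy, dz, wx, wy, wz, claw, ...]. A call has 1 to 20 rows; each row is the pose to reach, as a shift and turn from the pose commanded when the call began, along the tool's axes at that moment; what a row does not reach only later rows make up. A row lasts 1/10 s, in which the tool goes at most 50 mm and 8.59 degrees, less where a joint would pass 70% of its speed; a pose out of reach is approached as far as the arm can. A call with a gripper value outside its range is refused whole. The fingers move at their own pace and stop on an object; the grip force is fixed at half the most. Time passes only in rows, so rows that repeat a pose let the fingers close. It gives the time, the measured TCP pose, the force, the opening and the grip force at its end, in the units of the state.
- ctrl.get_obs(): the state, without advancing time (a new reading comes with each control period).
- ctrl.camera(name): name is "scene" or "top" or "wrist"; returns the picture (420x560x3 uint8, red, green, blue); there is no depth.
- ctrl.camera_params(name): a dict with "vertical_fov" (degrees; the focal length in pixels is half the picture's height over the tangent of half this angle, whatever the lens; pixels are square), "cx", "cy" (the principal point, pixels), "k1" (the pictures are not rectified: a ray, as slopes to the right and down, at radius r is drawn at 1 + k1 r^2 times it, then the intrinsics apply), "cam_to_world" (4x4, takes a point from camera to world coordinates); the wrist camera has in their place "hand_eye" (4x4, takes a point from camera to tool coordinates, whose origin is the TCP and whose axes are the flange's). Camera axes: x right, y down, z forward; pixel columns grow to the right and rows downward; lengths in m; the calibration is good to about 2 mm. A picture is of the moment at which its call begins: read the wrist's pose just before it. camera_params takes no time and is no camera call.
- ctrl.hand_in(): hands the job in; it is judged then, once.
The state is a dict: "time_s": time; "q": joint angles; "dq": joint speeds; "joint_efforts": joint torques, N m; "eef_pos": TCP position; "eef_rot": TCP orientation; "wrist_force": force on the tool from outside, world axes, zero at the start; "torque": the same for the moment, N m; "opening": opening from 0.0 (shut) to 1.0 (fully open); "grasp_force": force on a finger pad.
Only numpy, scipy, OpenCV 4.12 (cv2) and the standard library are available. Lean on these libraries where they do the work, as an engineer would, in place of code of your own. Each camera call takes 0.05 s, during which the arm holds its last target. There are 200 camera calls.

## Working session

There is one attempt and no reset: what is moved stays moved. The work goes in short steps, Python scripts to look and compute and a tool call to move; the robot and the scene stay as the last step left them, time stands still between calls to the robot, and variables do not carry over. Pictures are saved under pics/ and viewed, at most 10 in all, crops included, and the job is handed in when it is done.

Besides the shell and the picture viewer there is one more tool, called after ">>>" as a command line: name --argument value ..., lists and objects as JSON in quotes. carry_out: Moves the arm, as the interface text tells. Its arguments: {"type":"object","properties":{"steps":{"type":"array"}},"required":["steps"]}

```bash
mkdir -p pics; cat > h.py <<'E'
import numpy as np, cv2
from bench import ctrl
from scipy.spatial.transform import Rotation as R
def ray(name,uv,obs=None):
    p=ctrl.camera_params(name); f=210/np.tan(np.radians(p["vertical_fov"])/2)
    d=(np.atleast_2d(uv).astype(float)-[p["cx"],p["cy"]])/f
    s=d.copy()
    for _ in range(20): s=d/(1+p["k1"]*(s**2).sum(1,keepdims=True))
    if name=="wrist":
        T=np.eye(4); q=obs["eef_rot"]; T[:3,:3]=R.from_quat([q[1],q[2],q[3],q[0]]).as_matrix(); T[:3,3]=obs["eef_pos"]
        M=T@np.array(p["hand_eye"])
    else: M=np.array(p["cam_to_world"])
    return M[:3,3], np.c_[s,np.ones(len(s))]@M[:3,:3].T
def onz(name,uv,z,obs=None):
    o,d=ray(name,uv,obs); return o+d*((z-o[2])/d[:,2])[:,None]
def snap(name,fn):
    o=ctrl.get_obs(); im=np.array(ctrl.camera(name)); cv2.imwrite("pics/"+fn,im[:,:,::-1]); return o,im
E
python3 - <<'E'
from h import *
a=snap("top","top.png")[1]; b=snap("scene","scene.png")[1]
cv2.imwrite("pics/both.png",cv2.resize(np.hstack([a,b])[:,:,::-1],None,fx=.71,fy=.71,interpolation=cv2.INTER_AREA))
h=cv2.cvtColor(a,cv2.COLOR_RGB2HSV)
for n,lo,hi in(("blue",(95,100,40),(125,255,255)),("or",(5,130,100),(20,255,255))):
    m=cv2.inRange(h,lo,hi); c=cv2.findContours(m,0,2)[0]
    for k in c:
        if cv2.contourArea(k)>150:
            r=cv2.minAreaRect(k); bx=cv2.boxPoints(r); print(n,r,onz("top",bx,.08)[:,:2].round(3).tolist())
print(ctrl.get_obs())
E
```

```text
blue ((323.0882568359375, 228.35296630859375), (25.951311111450195, 18.432706832885742), 75.96376037597656) [[0.549, -0.096], [0.564, -0.15], [0.489, -0.169], [0.475, -0.116]]
{'time_s': 0.1, 'q': array([ 9.99708906e-01,  1.81484128e-01,  1.60790707e+00,  2.37879710e-05,
        1.35381096e+00, -2.06288550e-01]), 'dq': array([ 0.00057489, -0.00181317, -0.00257192, -0.00073503, -0.00174513,
       -0.00062755]), 'joint_efforts': array([ 9.54536154e-04, -4.45876908e+01, -3.52242672e+01, -2.16549456e-04,
        4.03961370e-03,  1.03474733e-05]), 'eef_pos': array([0.20489719, 0.53684213, 0.30306484]), 'eef_rot': array([-3.15726937e-04,  1.81392194e-01,  9.83410506e-01, -7.40321195e-04]), 'wrist_force': array([ 0.04679582, -0.76102608,  0.17934218]), 'torque': array([-0.02737337,  0.01541592,  0.02348735]), 'grasp_force': 0.0, 'opening': 1.0010565557714832}
```

View pics/top.png

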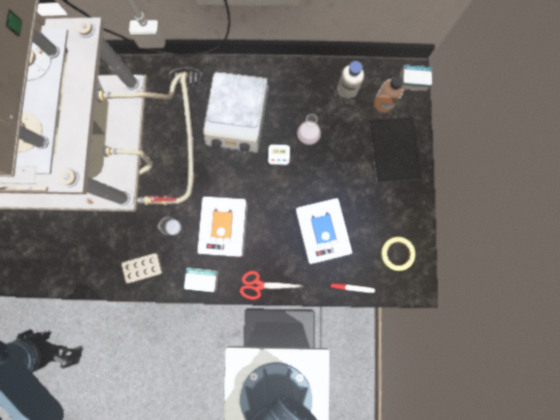

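View pics/scene.png

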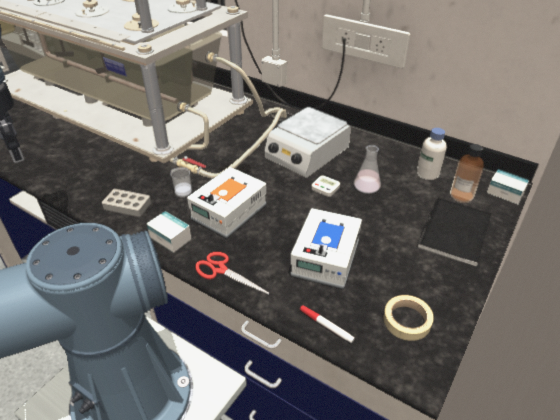

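The top view shows the blue analyser at about (324,230) and the orange one at (222,226). From the hatch corners the blue yaw is about 0.26 rad, with the pad near (0.498, -0.138) and the fin near (0.454, -0.150). I'm moving above it now with the gripper shut.

>>> carry_out --steps '[-0.49,-0.53,0,0,0,0.946,0,-0.49,-0.53,0,0,0,0.946,0,-0.49,-0.53,0,0,0,0.946,0,-0.49,-0.53,0,0,0,0.946,0,-0.49,-0.53,0,0,0,0.946,0,-0.49,-0.53,0,0,0,0.946,0,-0.49,-0.53,0,0,0,0.946,0,-0.49,-0.53,0,0,0,0.946,0,-0.49,-0.53,0,0,0,0.946,0,-0.49,-0.53,0,0,0,0.946,0,-0.49,-0.53,0,0,0,0.946,0,-0.49,-0.53,0,0,0,0.946,0,-0.49,-0.53,0,0,0,0.946,0,-0.49,-0.53,0,0,0,0.946,0,-0.49,-0.53,0,0,0,0.946,0,-0.49,-0.53,0,0,0,0.946,0,-0.49,-0.53,0,0,0,0.946,0,-0.49,-0.53,0,0,0,0.946,0,-0.49,-0.53,0,0,0,0.946,0,-0.49,-0.53,0,0,0,0.946,0]'

```text
time_s: 2.1
eef_pos: [0.4737, -0.1317, 0.3041]
eef_rot: [0.0, 0.609, 0.793, 0.0]
wrist_force: [-0.9, -0.4, -1.1]
opening: 0.004
grasp_force: 0.0
```

```bash
python3 - <<'E'
from h import *
o,a=snap("wrist","w1.png")
print(o["eef_pos"],o["eef_rot"],o["time_s"],o["q"],o["opening"]); print(ctrl.camera_params("wrist"))
E
```

```text
[ 0.47368911 -0.13170378  0.30409578] [1.80132229e-04 6.08852781e-01 7.93283212e-01 5.86343287e-05] 2.1 [-5.13173882e-01 -9.01387013e-03  1.81114718e+00  6.71050049e-05
  1.33908615e+00 -7.74758336e-01] 0.0035072175349039002
{'vertical_fov': 66.55946538875077, 'cx': 280.84559634367895, 'cy': 210.6754749990232, 'k1': -0.033319884698547374, 'hand_eye': array([[ 5.69699313e-04, -9.62416180e-01, -2.71578299e-01,
         6.83673070e-02],
       [ 9.99999837e-01,  5.60422721e-04,  1.11714840e-04,
        -1.24813092e-03],
       [ 4.46824800e-05, -2.71578319e-01,  9.62416342e-01,
        -7.12758896e-02],
       [ 0.00000000e+00,  0.00000000e+00,  0.00000000e+00,
         1.00000000e+00]])}
```

View pics/w1.png

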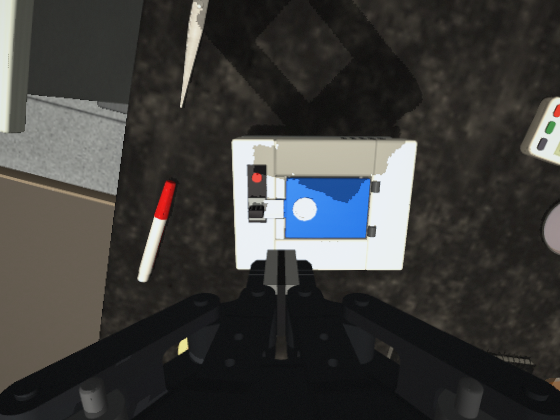

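The wrist view shows the front of the blue analyser on the left and its +y side up. The pad is at (305,209), the fin at about (257,210), the red dot at (257,177), and the hatch spans (286–370, 178–239). The marker lies well ahead at (157,230).

```bash
cat >> h.py <<'E'
def meas(o,im):
    h=cv2.cvtColor(im,cv2.COLOR_RGB2HSV); m=cv2.inRange(h,(100,120,40),(125,255,255))
    k=max(cv2.findContours(m,0,2)[0],key=cv2.contourArea)
    hull=onz("wrist",cv2.convexHull(k)[:,0],.08,o)[:,:2]*1000
    r=cv2.minAreaRect(hull.astype(np.float32)); c=np.array(r[0])/1000; b=cv2.boxPoints(r)
    x,y,w,hh=cv2.boundingRect(k); sub=cv2.inRange(h[y:y+hh,x:x+w],(0,0,180),(180,60,255))
    n,l,s,ce=cv2.connectedComponentsWithStats(sub)
    print("comps",[(list(s[i][:5]),ce[i].round(1).tolist()) for i in range(1,n) if s[i][4]>60], "off",x,y)
    e=max((b[1]-b[0],b[2]-b[1]),key=np.linalg.norm); e*=np.sign(e[0]); yaw=np.arctan2(e[1],e[0])
    print("size",r[1],"yaw",yaw,"hatch centre",c)
    return c,yaw
E
python3 - <<'E'
from h import *
o=ctrl.get_obs(); im=cv2.imread("pics/w1.png")[:,:,::-1].copy()
c,yaw=meas(o,im); u=np.array([np.cos(yaw),np.sin(yaw)]); v=np.array([-u[1],u[0]])
org=c-.005*u
print("origin",org,"pad pred",org-.017*u,"fin pred",org-.062*u)
print("pad px",onz("wrist",[[305,209]],.081,o),"fin px",onz("wrist",[[257,210]],.101,o))
cv2.imwrite("pics/c1.png",cv2.resize(im[130:280,220:420,::-1],None,fx=4,fy=4,interpolation=cv2.INTER_CUBIC))
E
```

```text
comps [([np.int32(9), np.int32(20), np.int32(24), np.int32(23), np.int32(424)], [20.2, 30.7])] off 284 178
size (80.2739028930664, 58.688194274902344) yaw 0.2610162 hatch centre [ 0.51754974 -0.13320149]
origin [ 0.5127191 -0.1344918] pad pred [ 0.49629492 -0.13887887] fin pred [ 0.45281915 -0.15049168]
pad px [[ 0.49829849 -0.13887182  0.081     ]] fin px [[ 0.45430335 -0.14588745  0.101     ]]
```

View pics/c1.png

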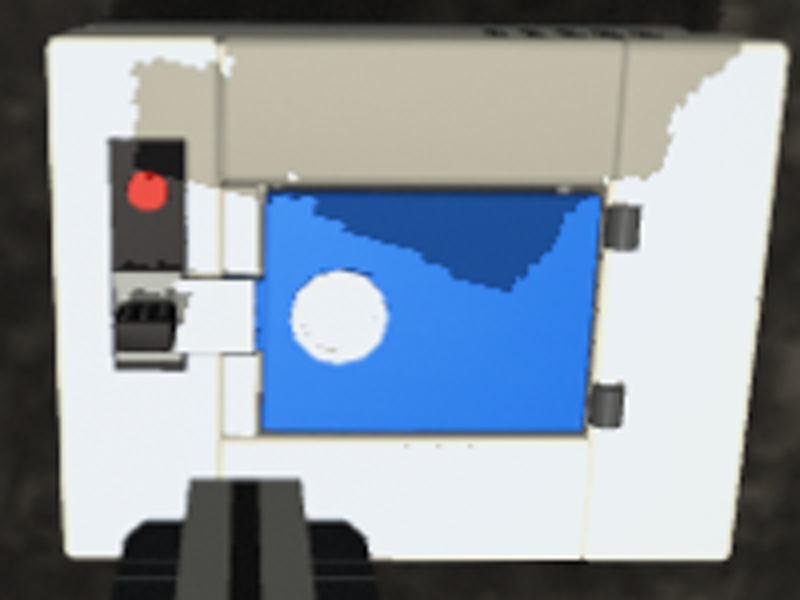

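>>> carry_out --steps '[-0.046,-0.024,0,0,0,0,0,-0.046,-0.024,0.04,0,0,0,0,-0.046,-0.024,0.08,0,0,0,0,-0.046,-0.024,0.11,0,0,0,0,-0.046,-0.024,0.125,0,0,0,0,-0.046,-0.024,0.135,0,0,0,0,-0.046,-0.024,0.142,0,0,0,0,-0.046,-0.024,0.142,0,0,0,0,-0.046,-0.024,0.142,0,0,0,0]'

```text
time_s: 3.05
eef_pos: [0.463, -0.1836, 0.1628]
eef_rot: [0.001, 0.609, 0.793, 0.0]
wrist_force: [-0.2, 0.3, 0.2]
opening: 0.002
grasp_force: 0.0
```

```bash
python3 - <<'E'
from h import *
o,a=snap("wrist","w2.png"); cv2.imwrite("pics/c2.png",cv2.resize(a[:,:,::-1],None,fx=1.4,fy=1.4))
p=o["eef_pos"][:2]-[.5135,-.1347]; print(o["eef_pos"],p@[.966,.258],p@[-.258,.966],o["wrist_force"])
E
```

```text
[ 0.46297383 -0.18360159  0.16275226] -0.061424884867875805 -0.03420318041979888 [-0.2035013   0.30634444  0.15998335]
```

View pics/c2.png

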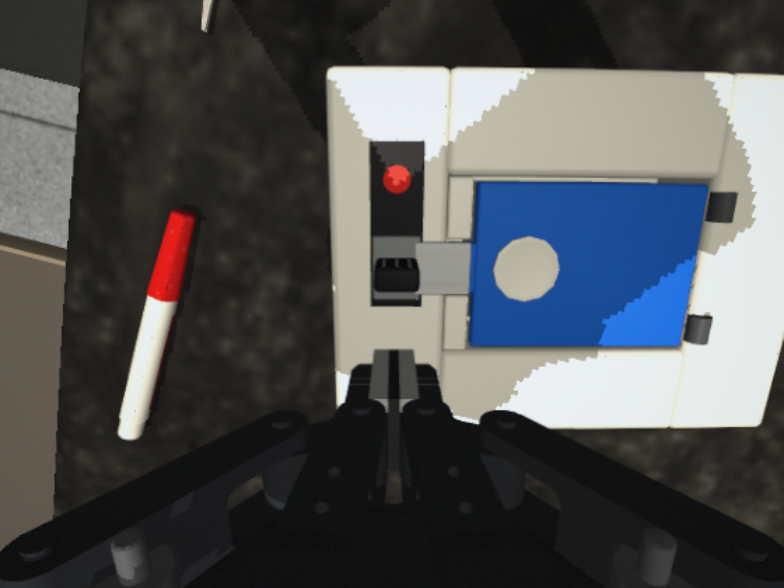

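The finger (column 394) is lined up with the fin at (397,274), just on its right-hand side. I'll push towards +y, which is tool +x.

>>> carry_out --steps '[0.006,0,0,0,0,0,0,0.012,0,0,0,0,0,0,0.016,0,0,0,0,0,0,0.019,0,0,0,0,0,0,0.022,0,0,0,0,0,0,0.025,0,0,0,0,0,0,0.028,0,0,0,0,0,0,0.031,0,0,0,0,0,0,0.034,0,0,0,0,0,0,0.037,0,0,0,0,0,0,0.039,0,0,0,0,0,0,0.041,0,0,0,0,0,0,0.042,0,0,0,0,0,0,0.042,0,0,0,0,0,0]'

```text
time_s: 4.5
eef_pos: [0.4516, -0.1426, 0.1619]
eef_rot: [-0.0, 0.609, 0.793, 0.0]
wrist_force: [0.1, -0.4, -0.0]
opening: 0.0
grasp_force: 0.3
```

```bash
python3 - <<'E'
from h import *
o,a=snap("wrist","w3.png"); cv2.imwrite("pics/c3.png",cv2.resize(a[:,:,::-1],None,fx=1.4,fy=1.4))
p=o["eef_pos"][:2]-[.5135,-.1347]; print(o["eef_pos"],p@[.966,.258],p@[-.258,.966],o["wrist_force"])
E
```

```text
[ 0.45157732 -0.14259535  0.16185573] -0.061854307309194695 0.008349147341509058 [ 0.14464911 -0.35748984 -0.04601442]
```

View pics/c3.png

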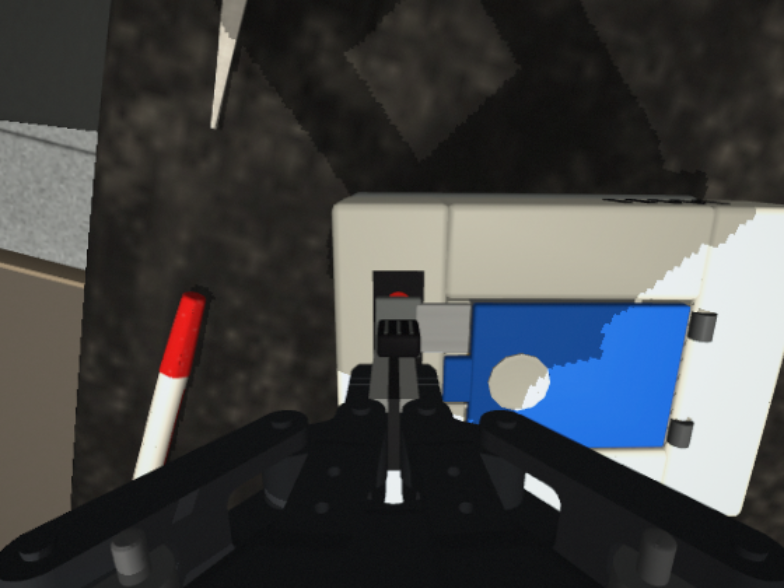

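The slide has moved about 21 mm, and the red dot at (399,296) still shows slightly. I'll push it the rest of the way in 1 mm steps.

>>> carry_out --steps '[0.001,0,0,0,0,0,0,0.002,0,0,0,0,0,0,0.003,0,0,0,0,0,0,0.004,0,0,0,0,0,0,0.004,0,0,0,0,0,0]'

```text
time_s: 5.05
eef_pos: [0.4505, -0.1387, 0.1618]
eef_rot: [-0.0, 0.609, 0.793, 0.0]
wrist_force: [0.6, -0.9, -0.7]
opening: 0.001
grasp_force: 0.4
```

>>> carry_out --steps '[0.001,0,0,0,0,0,0,0.002,0,0,0,0,0,0,0.002,0,0,0,0,0,0]'

```text
time_s: 5.35
eef_pos: [0.4504, -0.1383, 0.1619]
eef_rot: [0.001, 0.609, 0.793, -0.001]
wrist_force: [2.3, -8.8, -5.3]
opening: -0.002
grasp_force: 4.1
```

```bash
python3 - <<'E'
from h import *
o,a=snap("wrist","w4.png"); cv2.imwrite("pics/c4.png",cv2.resize(a[170:370,200:420,::-1],None,fx=2.8,fy=2.8))
p=o["eef_pos"][:2]-[.5135,-.1347]; print(o["eef_pos"],p@[.966,.258],p@[-.258,.966],o["wrist_force"])
E
```

```text
[ 0.45041087 -0.13830966  0.16194629] -0.06187538822685053 0.012790060013707331 [ 2.28755759 -8.8408938  -5.33072936]
```

View pics/c4.png

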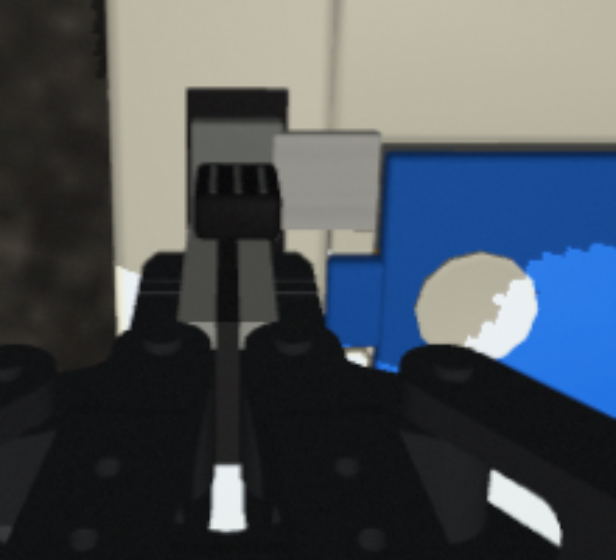

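The slide is at its stop: the tongue is clear of the blue tab (355,300) and the force rose to about 9 N with no further advance. I'll back off, lift and move over the mark.

>>> carry_out --steps '[-0.008,0,0,0,0,0,0,-0.014,0,0,0,0,0,0,-0.014,0,-0.03,0,0,0,0,-0.014,0,-0.03,0,0,0,0,-0.014,0.045,-0.03,0,0,0,0,-0.014,0.045,-0.03,0,0,0,0,-0.014,0.045,-0.015,0,0,0,0,-0.014,0.045,-0.005,0,0,0,0,-0.014,0.045,-0.005,0,0,0,0]'

```text
time_s: 6.3
eef_pos: [0.4957, -0.1384, 0.1649]
eef_rot: [-0.002, 0.61, 0.793, -0.0]
wrist_force: [0.2, 0.2, 0.6]
opening: 0.003
grasp_force: 0.0
```

```bash
python3 - <<'E'
from h import *
o,a=snap("wrist","w5.png"); cv2.imwrite("pics/c5.png",cv2.resize(a[:,:,::-1],None,fx=1.4,fy=1.4))
p=o["eef_pos"][:2]-[.5135,-.1347]; print(o["eef_pos"],p@[.966,.258],p@[-.258,.966],o["wrist_force"])
E
```

```text
[ 0.49574671 -0.13835326  0.16487737] -0.01809221949808519 0.0010512953266269525 [0.20500419 0.21014031 0.61542329]
```

View pics/c5.png

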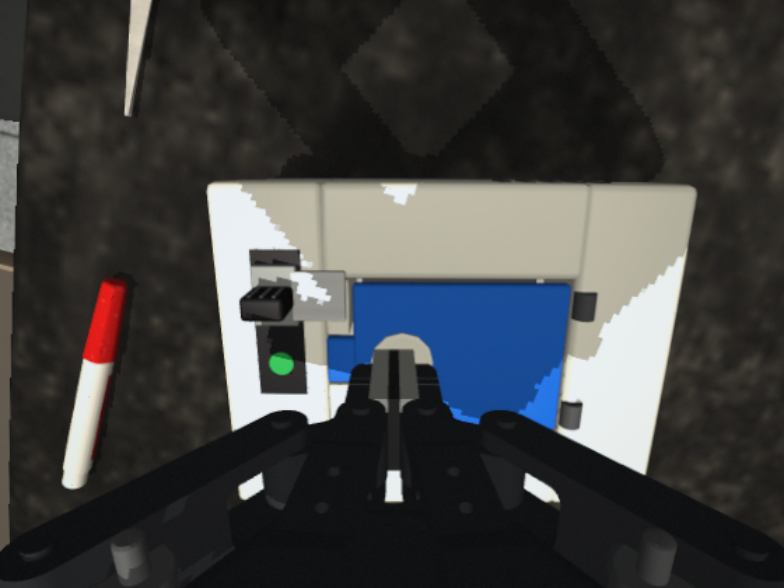

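The green dot is uncovered at (281,363), and the finger is over the mark. I'll press down and check the force before letting go.

>>> carry_out --steps '[0,0.002,0.004,0,0,0,0,0,0.002,0.008,0,0,0,0,0,0.002,0.011,0,0,0,0,0,0.002,0.013,0,0,0,0,0,0.002,0.015,0,0,0,0,0,0.002,0.016,0,0,0,0,0,0.002,0.017,0,0,0,0,0,0.002,0.017,0,0,0,0]'

```text
time_s: 7.15
eef_pos: [0.4991, -0.1385, 0.1499]
eef_rot: [-0.0, 0.609, 0.793, -0.0]
wrist_force: [-1.2, -0.1, 2.5]
opening: 0.001
grasp_force: 1.3
```

>>> carry_out --steps '[0,0,0.001,0,0,0,0,0,0,0.002,0,0,0,0,0,0,0.002,0,0,0,0]'

```text
time_s: 7.45
eef_pos: [0.4991, -0.1385, 0.1479]
eef_rot: [0.0, 0.609, 0.793, -0.0]
wrist_force: [-1.6, 0.7, 3.6]
opening: 0.002
grasp_force: 1.8
```

>>> carry_out --steps '[0,0,0.001,0,0,0,0,0,0,0.002,0,0,0,0,0,0,0.002,0,0,0,0]'

```text
time_s: 7.75
eef_pos: [0.4994, -0.1385, 0.1473]
eef_rot: [0.0, 0.609, 0.793, -0.0]
wrist_force: [-6.7, 1.6, 16.4]
opening: -0.0
grasp_force: 8.2
```

It's on its stop at 16 N, so I'll let go straight up.

>>> carry_out --steps '[0,0,-0.02,0,0,0,0,0,0,-0.07,0,0,0,0,0,0,-0.12,0,0,0,0,0,0,-0.17,0,0,0,0,0,-0.04,-0.19,0,0,0,0,0,-0.04,-0.19,0,0,0,0,0,-0.04,-0.19,0,0,0,0,0,-0.04,-0.19,0,0,0,0,0,-0.04,-0.19,0,0,0,0,0,-0.04,-0.19,0,0,0,0,0,-0.04,-0.19,0,0,0,0,0,-0.04,-0.19,0,0,0,0,0,-0.04,-0.19,0,0,0,0,0,-0.04,-0.19,0,0,0,0,0,-0.04,-0.19,0,0,0,0,0,-0.04,-0.19,0,0,0,0,0,-0.04,-0.19,0,0,0,0,0,-0.04,-0.19,0,0,0,0,0,-0.04,-0.19,0,0,0,0]'

```text
time_s: 9.65
eef_pos: [0.4605, -0.1487, 0.3359]
eef_rot: [0.0, 0.609, 0.793, 0.0]
wrist_force: [0.3, 0.5, 0.3]
opening: 0.003
grasp_force: 0.0
```

```bash
python3 - <<'E'
from h import *
o,a=snap("wrist","w6.png"); b=snap("scene","s6.png")[1]
cv2.imwrite("pics/c6.png",np.hstack([cv2.resize(a,None,fx=.7,fy=.7),cv2.resize(b[180:320,240:440],(408,294))])[:,:,::-1])
print(o["wrist_force"],o["dq"].round(3),o["eef_pos"])
E
```

```text
[0.31001475 0.48152787 0.31757812] [-0.001  0.001 -0.002 -0.001  0.002 -0.001] [ 0.46045988 -0.1487261   0.33592136]
```

View pics/c6.png

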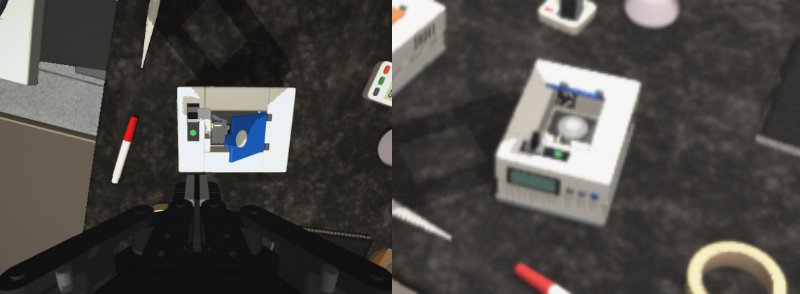

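The hatch stands open (blue plate at (245,135) in the wrist view), the green dot shows at (193,132), and the arm is clear.

```bash
python3 -c "
from bench import ctrl
print(ctrl.hand_in())"
```

```text
the job is handed in; nothing more can be done
None
```

I pushed the blue analyser's lock slide to its left-hand stop and pressed the hatch once. It popped up and stands open with the arm clear, nothing else was touched, and the job is handed in; the hand-in returned no verdict.

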